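# Turn the sample pan to the carton of balls

## Robot

A 6-joint arm with a two-finger parallel gripper is mounted at the origin on the work surface. World frame = base frame: x ahead of the robot, y to its left, z up, the work surface at z = 0. Lengths are in m, angles in rad, forces in N, time in s.
With the tool pointing down it reaches from about 0.4 to 0.925 m from the base axis. Payload 3.4 kg.
Tool frame: the origin (TCP) lies at the very end of the fingers, on their centre line; the grasp point (between the pads) lies 19 mm behind it (robot.grasp_offset is the distance from the TCP to the grasp point, in m); z points along the fingers, y is the line along which they close (so a half turn about z gives the same grasp; the last joint's range is limited). The gripper opens to 85 mm and grips with 20 to 120 N. Pads are 22 mm wide; open, the fingers measure 114 mm over their backs; the gripper's body (76 mm by 85 mm) begins 54 mm behind the grasp point. The pads swing forward as they close: fully open they stand 13 mm farther back than shut.
Start: joints at [1.101, 0.307, 1.506, -0, 1.328, -0.073], TCP at [0.222, 0.531, 0.231] pointing down, gripper open.
Joint ranges: [-3.12, 3.12], [-1.05, 2.28], [0.14, 2.33], [-1.42, 4.57], [0.1, 2.73], [-2.68, 2.68]. Speed limits (rad/s): [2.57, 2.57, 3.14, 3.14, 3.14, 3.14].

## Interface

Orientations are given as a 3x3 rotation matrix whose columns are the frame's x, y, z axes.
In Python, from rig import robot gives the robot as it stands.
- The arm moves only by the shell command python3 -m jog 'ROWS' [FORCE]. ROWS is JSON, a list of rows, each a list of 3 entries, a list of its own where there are three numbers: the shift along the tool's x, y, z in cm, then the turn, a rotation vector about the tool's x, y, z in degrees, then the gripper's target within -1 to 1 (shut at 1, half-way at 0, fully open at -1). A call has exactly 8 rows; each row shifts and turns the commanded pose from where the row before left it, along the tool's axes as they then stand; what a row does not reach is not made up. A row lasts 1/10 s, in which the tool goes at most 50 mm and 8.59 degrees, less where a joint would pass 70% of its speed; a pose out of reach is approached as far as the arm can. A call is refused whole if a number of a shift passes 5 or a number of a turn 8.59, either way. A call with a gripper value outside its range is refused whole. The fingers move at their own pace and stop on an object; FORCE is the grip in N (left out, the last holds). Time passes only in rows, so rows that do not move let the fingers close, or fill a call up. It gives the time, the measured TCP pose, the force, the opening and the grip force at its end, in the units of the state.
- robot.get_obs(): the state, without advancing time (a new reading comes with each control period).
- robot.capture(name): name is "side" or "top"; returns the picture (420x560x3 uint8, blue, green, red); there is no depth.
- robot.calibration(name): a dict with "fx", "fy", "cx", "cy" (pixels), "k1" (the pictures are not rectified: a ray, as slopes to the right and down, at radius r is drawn at 1 + k1 r^2 times it, then the intrinsics apply), "pose" (4x4, takes a point from camera to world coordinates). Camera axes: x right, y down, z forward; pixel columns grow to the right and rows downward; lengths in m; the calibration is good to about 2 mm. A picture is of the moment at which its call begins. calibration takes no time and is no camera call.
- robot.close_job(): hands the job in; it is judged then, once.
Trained networks look in the newest picture that a camera, given by its name, has taken for a name from the list of things; names that differ only in an ending like _2 or _b are one class to them, and where a whole thing is asked for, a point or a joint stands for the part that bears it (a point fixed in the world has none). Each returns a list of dicts, best first, with "p" (0 to 1); they miss things now and then, are a little off and sometimes report something else, mostly with a low value. They report only what shows in the picture. A call takes as long as a camera call. They do not tell look-alikes from the thing itself.
- robot.boxes_of(camera, thing): "xyz" ([x, y, z] in m, in world coordinates, good to about 4 mm: the middle of the surface that is visible of it).
The state is a dict: "time_s": time; "joints": joint angles; "qvel": joint speeds; "joint_torque": joint torques, N m; "ee_pos": TCP position; "ee_rot": TCP orientation; "contact_force": force on the tool from outside, world axes, zero at the start; "torque": the same for the moment, N m; "grip_width": opening from 0.0 (shut) to 1.0 (fully open); "grip_force": force on a finger pad.
Only numpy, scipy, OpenCV 4.12 (cv2) and the standard library are available. Lean on these libraries where they do the work, as an engineer would, in place of code of your own. Each camera call takes 0.05 s, during which the arm holds its last target. There are 200 camera calls.

## Task

On the bench scale stands a pan with one loose bearing ball; of the two open cartons beside the scale one holds balls of the same kind, the other bolts. Take the pan by its handle, lift it a hand's width (5 to 10 cm) off the scale and only then give it about a quarter turn, staying over the scale, until its pouring lip points at the middle of the carton of balls, keeping it level all the while so that the ball, untouched, never leaves the ring marked at the pan's middle. Finish while still holding the pan there, level and still, with the other things on the bench left where they were.

Things in the scene. Friction and masses are not known exactly. Their poses are not given: they have to be found in the camera images.
- pan: round bare-metal pan, 147 mm across, 25 mm deep, 0.28 kg, loose on the scale. Origin at the centre of its underside, z up, x towards its pouring lip. A flat handle arches over it along its y axis (157 mm across, top 104 mm above the origin). Its floor is a 6 degree cone, lowest in the middle, with a dark ring marked there, 52 mm across. At the start the lip points roughly away from the robot
- pan_grip (a point): centre of the black grip in the middle of the pan's handle, taken from above by closing along the pan's x axis; 91 mm above the pan's origin; the grip measures 16 mm along the pan's x, 70 mm along its y and 26 mm in height; free space below it down to the ball, whose top is 63 mm lower
- pan_lip (a point): tip of the pan's pouring lip, a 34 mm wide spout in a gap of the rim: 107 mm from the pan's centre along its x axis, 16 mm above its underside
- pan_seat (a point): where the ball's centre lies when it rests in the middle of the pan, 17 mm above the pan's underside
- ball: steel ball, 22 mm across, about 44 g, loose in the middle of the pan; origin at its centre; it rolls with hardly any resistance, so it leaves the middle when the pan tilts 6 degrees or is accelerated sideways at 1 m/s2
- scale: grey bench scale, fixed, 210 x 200 mm, its black rubber-topped platform (170 x 170 mm) 60 mm above the bench, with no moving parts; origin on the bench 10 mm nearer its display side (its -x side, towards the robot) than the platform's centre
- ball_carton: open cardboard carton, fixed, 160 x 110 x 80 mm (x, y, z), end flaps folded out to 240 mm along its x and up to 81 mm high, full of steel balls; origin at the centre of its underside; stands to the left or the right of the scale, about 0.27 m away
- bolt_carton: the same carton, full of hex bolts instead, on the other side of the scale; origin at the centre of its underside
- small_box: bystander: closed cardboard box, 70 x 95 x 50 mm; origin at the centre of its underside
- tape: bystander: roll of clear tape lying flat, 90 mm across, 25 mm high; origin at the centre of its underside
- oil: bystander: white bottle standing upright, 54 mm across, 130 mm tall; origin at the centre of its underside
- screwdriver: bystander: screwdriver with a black handle, lying between the scale and a carton; origin under its middle
- nut: bystander: square steel nut, 36 x 36 x 16 mm, lying flat; origin at the centre of its underside
- wrench: bystander: steel wrench lying on the bench; origin under its middle
Things that resemble listed ones, but are neither listed nor needed, are in the scene too. Leave any turquoise look-alike of the pan alone.

How it is judged:
On the way:
1. the pan is lifted clear of the scale in the gripper, before it is turned to the carton (z of pan in the frame of scale above 0.08 m and not (x of ball_carton in the frame of pan above 0.1 m and y of ball_carton in the frame of pan between -0.045 and 0.045 m) and contact force between the fingers and pan above 2 N and contact force between pan and scale below 0.05 N), for 0.1 s.
At the end, for the whole second after the job is handed in: The gripper still holds the pan, 30 to 150 mm clear above the scale's platform and within 70 mm of over the scale's origin, level within 0.1 rad and still; the pan's lip axis passes within 45 mm of the middle of the carton of balls, and the ball rests within 20 mm of the pan's middle (z of pan in the frame of scale between 0.09 and 0.21 m and horizontal distance between pan and scale below 0.07 m and x of ball_carton in the frame of pan above 0.1 m and y of ball_carton in the frame of pan between -0.045 and 0.045 m and contact force between the fingers and pan above 2 N and contact force between pan and scale below 0.05 N and angle between pan's own z axis and vertical below 0.1 rad and distance between ball and pan_seat below 0.02 m and linear speed of pan below 0.03 m/s and angular speed of pan below 0.15 rad/s and linear speed of ball below 0.06 m/s); the arm keeps its last pose, push and grip.
It fails at once if the ball leaves the ring at the pan's middle (30 mm) (distance between ball and pan_seat above 0.03 m).
It fails at once if the pan tips by more than 0.17 rad (angle between pan's own z axis and vertical above 0.17 rad).
It fails at once if the gripper touches the ball (contact force between the fingers and ball above 0.2 N).
It fails at once if a bystander is moved by more than 25 mm (distance of any of small_box, tape, oil, screwdriver, nut, wrench from where it was at the start of the episode above 0.025 m).
It also fails if it takes over 38 s, if anything falls off the work surface, if the arm or the gripper's body presses on something with over 40 N, if the wrist force passes 120 N, or if a joint passes its speed limit or range.

## Working session

There is one attempt and no reset: what is moved stays moved. The work goes in short steps, Python scripts to look and compute and a shell command to move; the robot and the scene stay as the last step left them, time stands still between calls to the robot, and variables do not carry over. Pictures are saved under pics/ and viewed, at most 10 in all, crops included, and the job is handed in when it is done.

```bash
mkdir -p pics; ls
python3 - <<'E'
from rig import robot
import cv2
for c in("top","side"):
    im=robot.capture(c); cv2.imwrite(f"pics/{c}0.png",im)
    k=robot.calibration(c); print(c,{a:(b if a!="pose" else b) for a,b in k.items()})
    for t in("pan","pan_grip","pan_lip","ball","scale","ball_carton","bolt_carton","oil"):
        print(c,t,[(round(d["p"],2),[round(float(v),3) for v in d["xyz"]]) for d in robot.boxes_of(c,t)[:4]])
o=robot.get_obs();print(o["time_s"],o["ee_pos"],o["ee_rot"],o["grip_width"])
E
```

```text
pics
top {'fx': 409.10587828624375, 'fy': 409.10587828624375, 'cx': 275.4558576002191, 'cy': 206.40896391430695, 'k1': -0.11598519657750833, 'pose': array([[ 1.58296714e-02, -9.87144533e-01,  1.59044308e-01,
         3.04439415e-01],
       [-9.99872181e-01, -1.59853322e-02,  3.00638131e-04,
         3.22084200e-02],
       [ 2.24560281e-03, -1.59028738e-01, -9.87271400e-01,
         1.34794007e+00],
       [ 0.00000000e+00,  0.00000000e+00,  0.00000000e+00,
         1.00000000e+00]])}
top pan [(0.76, [0.473, -0.064, 0.07]), (0.62, [0.227, -0.327, 0.007])]
top pan_grip [(0.74, [0.462, -0.066, 0.072]), (0.64, [0.225, -0.327, 0.015])]
top pan_lip [(0.94, [0.223, -0.332, 0.01]), (0.71, [0.468, -0.064, 0.072])]
top ball []
top scale [(0.66, [0.398, -0.028, 0.045])]
top ball_carton [(0.63, [0.514, 0.223, 0.063])]
top bolt_carton [(0.94, [0.476, -0.307, 0.06])]
top oil [(0.7, [0.639, -0.23, 0.085])]
side {'fx': 436.7152825951472, 'fy': 436.7152825951472, 'cx': 279.33649451551815, 'cy': 211.1112612755367, 'k1': 0.0249623241778253, 'pose': array([[ 0.61292803,  0.44945296, -0.6498548 ,  1.23
[... 160 characters left out ...]
   ,  0.        ,  1.        ]])}
side pan [(0.75, [0.476, -0.067, 0.069]), (0.69, [0.222, -0.324, 0.012])]
side pan_grip [(0.93, [0.478, -0.065, 0.072])]
side pan_lip [(0.92, [0.22, -0.324, 0.013]), (0.6, [0.48, -0.068, 0.074])]
side ball [(0.68, [0.476, -0.061, 0.072]), (0.58, [0.478, -0.065, 0.077])]
side scale [(0.97, [0.528, -0.119, 0.048])]
side ball_carton [(0.63, [0.542, 0.204, 0.067])]
side bolt_carton [(0.77, [0.505, -0.326, 0.063])]
side oil [(0.71, [0.665, -0.248, 0.074])]
0.9 [0.22172479 0.53054902 0.23133837] [[-9.22681412e-01  3.85563240e-01  8.55939697e-06]
 [ 3.85563240e-01  9.22681411e-01  3.45500605e-05]
 [ 5.42363680e-06  3.51788875e-05 -9.99999999e-01]] 1.002138015911852
```

View pics/top0.png

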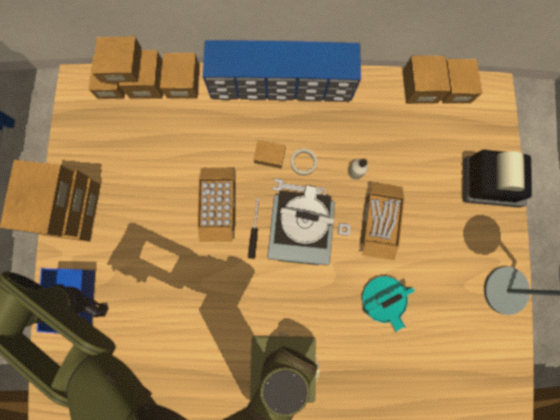

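View pics/side0.png

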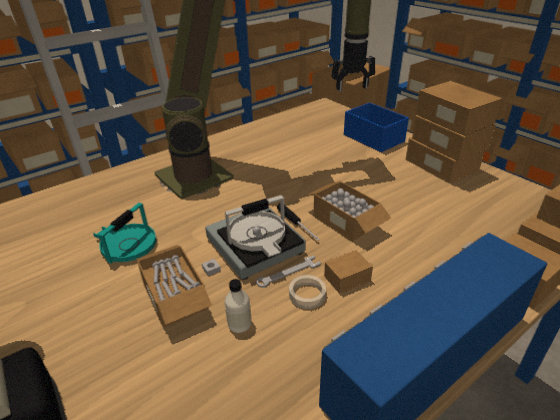

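The ball carton is on the left (top view, around 217,205), with the bolts on the right (382,220). The pan is at 305,215 with its lip at about 312,190. The turquoise pan is the decoy. I'll zoom in for the pan's yaw.

Run:
```python
import cv2,numpy as np
a=cv2.imread("pics/top0.png")[175:275,255:355];b=cv2.imread("pics/side0.png")[185:285,205:315]
r=lambda x,s:cv2.resize(x,None,fx=s,fy=s,interpolation=cv2.INTER_CUBIC)
cv2.imwrite("pics/crop.png",np.hstack([r(a,3.8),r(b,3.8)]))
```

```text
(no output)
```

View pics/crop.png

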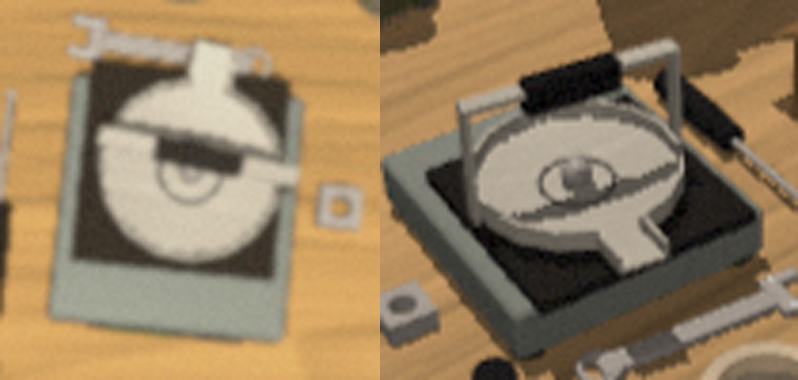

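The crop shows the handle bar running in the top crop from (100,137) to (298,175), with the grip centre at about (200,157), the ring centre at (188,178) and the lip tip at (212,43). In the side crop the grip centre is at (571,81), the bar ends are at (461,105) and (675,45), and the lip is at (645,262).

```bash
cat > h.py <<'E'
from rig import robot
import numpy as np, cv2
def ray(c,px):
    k=robot.calibration(c);K=np.array([[k["fx"],0,k["cx"]],[0,k["fy"],k["cy"]],[0,0,1]])
    s=cv2.undistortPoints(np.array([[px]],float),K,np.array([k["k1"],0,0,0]))[0,0]
    P=k["pose"];return P[:3,3],P[:3,:3]@np.array([s[0],s[1],1])
def atz(c,px,z):
    o,d=ray(c,px);return (o+d*(z-o[2])/d[2])
def tri(p,q):
    a,d=ray("top",p);b,e=ray("side",q)
    s=np.linalg.lstsq(np.c_[d,-e],b-a,rcond=None)[0]
    return (a+d*s[0]+b+e*s[1])/2,np.linalg.norm(a+d*s[0]-b-e*s[1])
T=lambda u,v:(255+u/3.8-.4,175+v/3.8-.4)
S=lambda u,v:(205+(u-380)/3.8-.4,185+v/3.8-.4)
E
python3 - <<'E'
from h import *
np.set_printoptions(precision=4,suppress=True)
print("grip top",atz("top",T(200,150),.164),"tri",tri(T(200,155),S(571,81)), "side",atz("side",S(571,81),.151))
print("ring",atz("top",T(188,178),.064),atz("side",S(577,184),.064))
print("lip",atz("top",T(212,43),.078),atz("side",S(645,265),.076))
l,r=atz("top",T(100,135),.163),atz("top",T(298,175),.163);print("bar",l,r)
l2,r2=atz("side",S(675,43),.163),atz("side",S(461,103),.163);print("bar side",l2,r2)
for a,b in((l,r),(l2,r2)):d=a-b;print("yaw",np.degrees(np.arctan2(-d[0],d[1])),(a+b)/2,np.linalg.norm(d))
for c in [(72,262),(272,276),(95,60),(288,90)]:print("plat",atz("top",T(*c),.06))
# carton top rim: corners in the top picture
for c in [(201,180),(235,180),(234,229),(200,228)]:print("carton",atz("top",c,.08))
E
```

```text
grip top [ 0.474  -0.0607  0.164 ] tri (array([ 0.4719, -0.0613,  0.1527]), np.float64(0.0008071901293037907)) side [ 0.47   -0.0596  0.151 ]
ring [ 0.4646 -0.0587  0.064 ] [ 0.4704 -0.0605  0.064 ]
lip [ 0.5767 -0.0772  0.078 ] [ 0.5794 -0.0833  0.076 ]
bar [0.4846 0.0164 0.163 ] [ 0.4559 -0.1365  0.163 ]
bar side [0.4926 0.0112 0.163 ] [ 0.4596 -0.1381  0.163 ]
yaw -10.633520665829309 [ 0.4702 -0.06    0.163 ] 0.15555363178474507
yaw -12.470554210956175 [ 0.4761 -0.0635  0.163 ] 0.15289050625154957
plat [0.3935 0.0367 0.06  ]
plat [ 0.3843 -0.1291  0.06  ]
plat [0.5642 0.0201 0.06  ]
plat [ 0.5412 -0.1431  0.06  ]
carton [0.59   0.2711 0.08  ]
carton [0.5916 0.1624 0.08  ]
carton [0.4353 0.1606 0.08  ]
carton [0.4366 0.2673 0.08  ]
```

```bash
cat >> h.py <<'E'
def rz(a):c,s=np.cos(a),np.sin(a);return np.array([[c,-s,0],[s,c,0],[0,0,1]])
def plan(goal,yaw,n):
    """constant rows (shift cm, turn deg about tool z) that bring the TCP to goal with tool y at world angle yaw (deg)"""
    o=robot.get_obs();p,R=o["ee_pos"],o["ee_rot"]
    y0=np.degrees(np.arctan2(R[1,1],R[0,1]));w=-((yaw-y0+180)%360-180)/n
    M=sum(R@rz(np.radians(w*i)) for i in range(n))
    s=np.linalg.solve(M,np.array(goal)-p)
    q=p.copy();path=[]
    for i in range(n): q=q+R@rz(np.radians(w*i))@s;path.append(q.round(3))
    print("t",o["time_s"],"shift cm",(s*100).round(3),"turn",round(w,3),"rmin",min(np.hypot(*a[:2]) for a in path));return path
E
python3 -c "
from h import *
print(plan([.471,-.061,.225],-11,16)[7::8])"
```

```text
t 0.9 shift cm [-4.301 -0.586  0.04 ] turn 4.895 rmin 0.47493367958063365
[array([0.452, 0.279, 0.228]), array([ 0.471, -0.061,  0.225])]
```

```bash
python3 -m jog '[[[-4.3,-0.6,0],[0,0,4.9],-1],[[-4.3,-0.6,0],[0,0,4.9],-1],[[-4.3,-0.6,0],[0,0,4.9],-1],[[-4.3,-0.6,0],[0,0,4.9],-1],[[-4.3,-0.6,0],[0,0,4.9],-1],[[-4.3,-0.6,0],[0,0,4.9],-1],[[-4.3,-0.6,0],[0,0,4.9],-1],[[-4.3,-0.6,0],[0,0,4.9],-1]]' 30; python3 -c "
from h import *
print(plan([.471,-.061,.225],-11,8)[-1])"
```

```text
time_s: 1.7
ee_pos: [0.452, 0.2769, 0.2314]
ee_rot: [[-0.468, 0.884, 0.001], [0.884, 0.468, 0.0], [-0.0, 0.001, -1.0]]
contact_force: [0.1, -0.1, 0.5]
grip_width: 0.997
grip_force: 0.0
t 1.7 shift cm [-4.273 -0.576  0.079] turn 4.865 rmin 0.47493367958063365
[ 0.471 -0.061  0.225]
```

```bash
python3 -m jog '[[[-4.3,-0.6,0],[0,0,4.9],-1],[[-4.3,-0.6,0],[0,0,4.9],-1],[[-4.3,-0.6,0],[0,0,4.9],-1],[[-4.3,-0.6,0],[0,0,4.9],-1],[[-4.3,-0.6,0.1],[0,0,4.9],-1],[[-4.3,-0.6,0.1],[0,0,4.9],-1],[[-4.3,-0.6,0.1],[0,0,4.9],-1],[[-4.1,-0.4,0.2],[0,0,4.6],-1]]'
python3 - <<'E'
from h import *
plan([.471,-.061,.225],-11,1)
im=robot.capture("side"); im2=robot.capture("top")
r=lambda x,s:cv2.resize(x,None,fx=s,fy=s,interpolation=cv2.INTER_CUBIC)
cv2.imwrite("pics/above.png",np.hstack([r(im2[165:275,255:355],3.8),r(im[155:265,205:315],3.8)]))
E
```

```text
time_s: 2.5
ee_pos: [0.4709, -0.0621, 0.2266]
ee_rot: [[0.191, 0.982, 0.001], [0.982, -0.191, -0.0], [-0.0, 0.001, -1.0]]
contact_force: [1.3, 0.6, 0.5]
grip_width: 1.0
grip_force: 0.0
t 2.5 shift cm [ 0.114 -0.015  0.158] turn 0.014 rmin 0.47493367958063365
```

View pics/above.png

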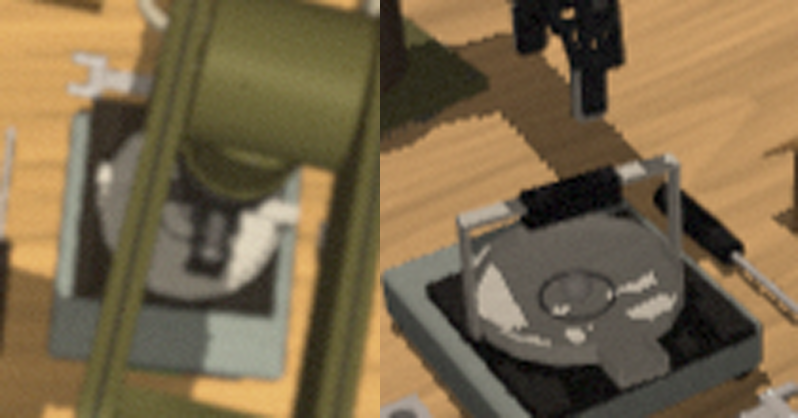

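```bash
python3 -m jog '[[[0.1,0,1.0],[0,0,0],-1],[[0,0,1.5],[0,0,0],-0.8],[[0,0,1.5],[0,0,0],-0.6],[[0,0,1.5],[0,0,0],-0.4],[[0,0,1.5],[0,0,0],-0.2],[[0,0,1.4],[0,0,0],0],[[0,0,0.8],[0,0,0],0.1],[[0,0,0.2],[0,0,0],0.2]]'
python3 - <<'E'
from h import *
plan([.471,-.061,.132],-11,1)
im=robot.capture("side")
r=lambda x,s:cv2.resize(x,None,fx=s,fy=s,interpolation=cv2.INTER_CUBIC)
cv2.imwrite("pics/down.png",r(im[165:265,205:315],6))
E
```

```text
time_s: 3.4
ee_pos: [0.4704, -0.0578, 0.1311]
ee_rot: [[0.185, 0.983, -0.002], [0.983, -0.185, 0.001], [0.0, -0.002, -1.0]]
contact_force: [0.1, -0.5, 0.4]
grip_width: 0.401
grip_force: 0.0
t 3.4 shift cm [-0.308  0.115 -0.093] turn 0.346 rmin 0.47493367958063365
```

View pics/down.png

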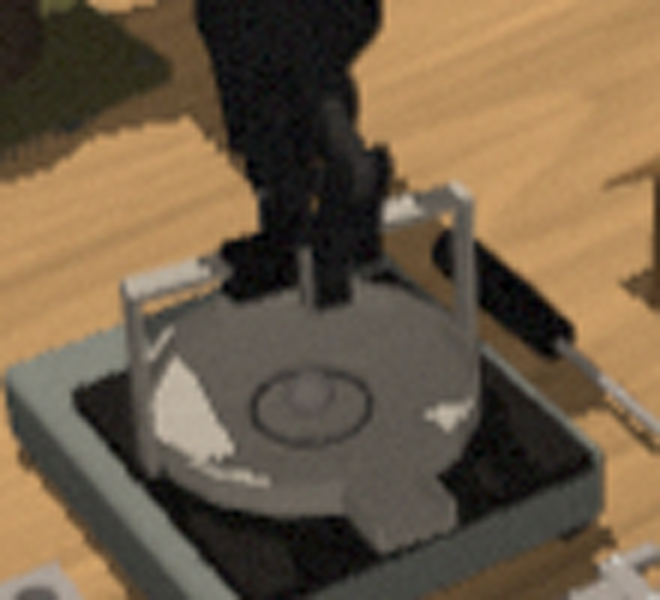

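The fingers straddle the grip (crop 230–380, 250–300) and the ball sits in the ring at (310,390). Now a slow close with a small centring shift.

```bash
python3 -m jog '[[[-0.2,0.0,0],[0,0,0],0.25],[[0,0,0],[0,0,0],0.32],[[0,0,0],[0,0,0],0.38],[[0,0,0],[0,0,0],0.43],[[0,0,0],[0,0,0],0.48],[[0,0,0],[0,0,0],0.52],[[0,0,0],[0,0,0],0.55],[[0,0,0],[0,0,0],0.58]]' 30; python3 -c "
from h import *
plan([.471,-.061,.132],-11,1)"
```

```text
time_s: 4.25
ee_pos: [0.4711, -0.0613, 0.1324]
ee_rot: [[0.187, 0.982, 0.001], [0.982, -0.187, -0.0], [0.0, 0.001, -1.0]]
contact_force: [1.1, 0.6, 1.1]
grip_width: 0.208
grip_force: 0.3
t 4.25 shift cm [ 0.024 -0.011  0.044] turn 0.219 rmin 0.47493367958063365
```

```bash
python3 -m jog '[[[0,0,0],[0,0,0],0.60],[[0,0,0],[0,0,0],0.62],[[0,0,0],[0,0,0],0.64],[[0,0,0],[0,0,0],0.66],[[0,0,0],[0,0,0],0.68],[[0,0,0],[0,0,0],0.72],[[0,0,0],[0,0,0],0.8],[[0,0,0],[0,0,0],0.9]]' 30
```

```text
time_s: 5.05
ee_pos: [0.4713, -0.0613, 0.1326]
ee_rot: [[0.187, 0.982, 0.001], [0.982, -0.187, -0.0], [0.0, 0.001, -1.0]]
contact_force: [3.1, 0.9, 2.2]
grip_width: 0.185
grip_force: 29.8
```

```bash
python3 -m jog '[[[0,0,0],[0,0,0],1],[[0,0,0],[0,0,0],1],[[0,0,0],[0,0,0],1],[[0,0,-0.1],[0,0,0],1],[[0,0,-0.2],[0,0,0],1],[[0,0,-0.3],[0,0,0],1],[[0,0,-0.4],[0,0,0],1],[[0,0,-0.5],[0,0,0],1]]' 70 && python3 -m jog '[[[0,0,-0.6],[0,0,0],1],[[0,0,-0.7],[0,0,0],1],[[0,0,-0.8],[0,0,0],1],[[0,0,-0.8],[0,0,0],1],[[0,0,-0.8],[0,0,0],1],[[0,0,-0.7],[0,0,0],1],[[0,0,-0.6],[0,0,0],1],[[0,0,-0.4],[0,0,0],1]]'
python3 - <<'E'
from h import *
im=robot.capture("side")
r=lambda x,s:cv2.resize(x,None,fx=s,fy=s,interpolation=cv2.INTER_CUBIC)
cv2.imwrite("pics/lift.png",r(im[130:265,195:325],4.4))
E
```

```text
time_s: 5.85
ee_pos: [0.4699, -0.061, 0.1471]
ee_rot: [[0.187, 0.982, -0.002], [0.982, -0.187, 0.0], [0.0, -0.002, -1.0]]
contact_force: [0.2, -0.6, -3.5]
grip_width: 0.176
grip_force: 68.2
time_s: 6.65
ee_pos: [0.4709, -0.0612, 0.202]
ee_rot: [[0.187, 0.982, 0.001], [0.982, -0.187, -0.0], [-0.0, 0.001, -1.0]]
contact_force: [-0.9, -0.5, -3.1]
grip_width: 0.173
grip_force: 68.2
```

View pics/lift.png

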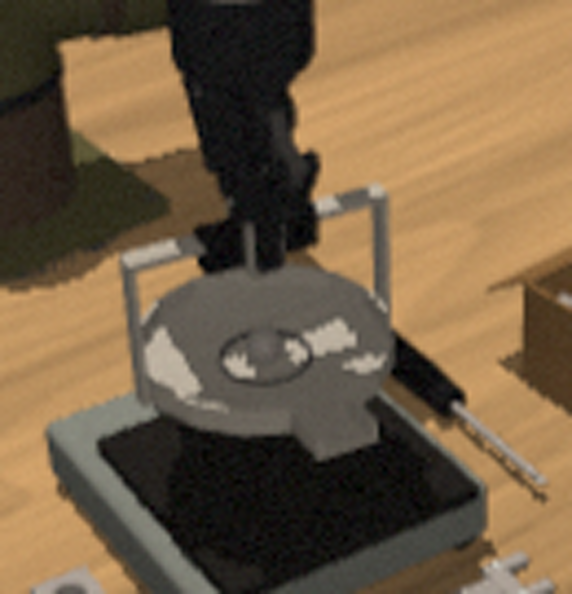

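The pan is lifted about 7 cm and level, with the ball centred in the ring (265,350). Now the turn.

```bash
python3 -m jog '[[[0,0,0],[0,0,-0.5],1],[[0,0,0],[0,0,-1],1],[[0,0,0],[0,0,-1.5],1],[[0,0,0],[0,0,-2],1],[[0,0,0],[0,0,-2.5],1],[[0,0,0],[0,0,-2.5],1],[[0,0,0],[0,0,-2.5],1],[[0,0,0],[0,0,-2.5],1]]' && python3 -m jog '[[[0,0,0],[0,0,-2.5],1],[[0,0,0],[0,0,-2.5],1],[[0,0,0],[0,0,-2.5],1],[[0,0,0],[0,0,-2.5],1],[[0,0,0],[0,0,-2.5],1],[[0,0,0],[0,0,-2.5],1],[[0,0,0],[0,0,-2.5],1],[[0,0,0],[0,0,-2.5],1]]'
```

```text
time_s: 7.5
ee_pos: [0.4705, -0.0611, 0.2009]
ee_rot: [[-0.077, 0.997, -0.001], [0.997, 0.077, 0.0], [0.0, -0.001, -1.0]]
contact_force: [0.4, 0.0, -2.8]
grip_width: 0.179
grip_force: 68.2
time_s: 8.3
ee_pos: [0.4705, -0.0611, 0.2009]
ee_rot: [[-0.413, 0.911, -0.001], [0.911, 0.413, 0.0], [0.0, -0.001, -1.0]]
contact_force: [0.0, -0.8, -3.3]
grip_width: 0.176
grip_force: 68.2
```

```bash
python3 -m jog '[[[0,0,0],[0,0,-2.5],1],[[0,0,0],[0,0,-2.5],1],[[0,0,0],[0,0,-2.5],1],[[0,0,0],[0,0,-2.5],1],[[0,0,0],[0,0,-2.5],1],[[0,0,0],[0,0,-2.5],1],[[0,0,0],[0,0,-2.5],1],[[0,0,0],[0,0,-2.5],1]]' && python3 -m jog '[[[0,0,0],[0,0,-2.5],1],[[0,0,0],[0,0,-2.5],1],[[0,0,0],[0,0,-2.5],1],[[0,0,0],[0,0,-2.5],1],[[0,0,0],[0,0,-2.5],1],[[0,0,0],[0,0,-2],1],[[0,0,0],[0,0,-1.5],1],[[0,0,0],[0,0,-1],1]]'
python3 - <<'E'
from h import *
plan([.471,-.061,.203],81,1)
print(robot.get_obs()["joints"])
im=robot.capture("side")
r=lambda x,s:cv2.resize(x,None,fx=s,fy=s,interpolation=cv2.INTER_CUBIC)
cv2.imwrite("pics/turn.png",r(im[130:265,195:395],4))
E
```

```text
time_s: 9.1
ee_pos: [0.4705, -0.0611, 0.2009]
ee_rot: [[-0.7, 0.715, -0.001], [0.715, 0.7, 0.0], [0.001, -0.0, -1.0]]
contact_force: [0.2, -0.5, -3.0]
grip_width: 0.179
grip_force: 68.2
time_s: 9.9
ee_pos: [0.4706, -0.0611, 0.2011]
ee_rot: [[-0.877, 0.48, -0.001], [0.48, 0.877, 0.0], [0.001, -0.0, -1.0]]
contact_force: [-0.4, 0.5, -3.2]
grip_width: 0.177
grip_force: 68.2
t 9.9 shift cm [-0.03   0.032 -0.194] turn -19.687 rmin 0.47493367958063365
[-2.18225258e-01  1.94907534e-01  1.75088793e+00 -1.23229343e-05
  1.19636249e+00 -1.28833776e+00]
```

View pics/turn.png

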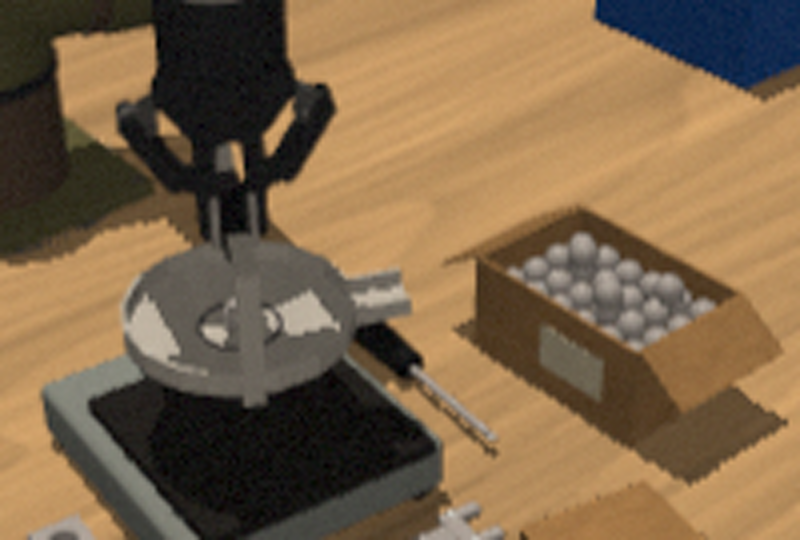

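The lip (crop 400,290) is swinging towards the ball carton, and the ball appears to be in the ring behind the handle's upright. About 20° remain.

```bash
python3 -m jog '[[[0,0,0],[0,0,-1],1],[[0,0,0],[0,0,-2],1],[[0,0,0],[0,0,-2.5],1],[[0,0,0],[0,0,-2.5],1],[[0,0,0],[0,0,-2.5],1],[[0,0,0],[0,0,-2.5],1],[[0,0,0],[0,0,-2.5],1],[[0,0,0],[0,0,-2],1]]' && python3 -m jog '[[[0,0,0],[0,0,-1.5],1],[[0,0,0],[0,0,-0.7],1],[[0,0,0],[0,0,0],1],[[0,0,0],[0,0,0],1],[[0,0,0],[0,0,0],1],[[0,0,0],[0,0,0],1],[[0,0,0],[0,0,0],1],[[0,0,0],[0,0,0],1]]' && python3 -m jog '[[[0,0,0],[0,0,0],1],[[0,0,0],[0,0,0],1],[[0,0,0],[0,0,0],1],[[0,0,0],[0,0,0],1],[[0,0,0],[0,0,0],1],[[0,0,0],[0,0,0],1],[[0,0,0],[0,0,0],1],[[0,0,0],[0,0,0],1]]'
python3 - <<'E'
from h import *
plan([.471,-.061,.203],81,1)
r=lambda x,s:cv2.resize(x,None,fx=s,fy=s,interpolation=cv2.INTER_CUBIC)
a=robot.capture("side")[130:265,195:395];b=robot.capture("top")[165:275,190:355]
cv2.imwrite("pics/end.png",np.vstack([r(a,2.4),cv2.resize(b,(480,270))]))
E
```

```text
time_s: 10.75
ee_pos: [0.4707, -0.0611, 0.2013]
ee_rot: [[-0.981, 0.193, 0.0], [0.193, 0.981, 0.0], [-0.0, 0.0, -1.0]]
contact_force: [0.3, -0.4, -2.6]
grip_width: 0.172
grip_force: 68.2
time_s: 11.55
ee_pos: [0.4707, -0.0612, 0.2013]
ee_rot: [[-0.987, 0.158, -0.0], [0.158, 0.987, 0.0], [0.0, 0.0, -1.0]]
contact_force: [0.0, -0.2, -3.2]
grip_width: 0.172
grip_force: 68.2
time_s: 12.35
ee_pos: [0.4707, -0.0612, 0.2013]
ee_rot: [[-0.987, 0.158, 0.0], [0.158, 0.987, -0.0], [-0.0, -0.0, -1.0]]
contact_force: [0.3, 0.4, -3.7]
grip_width: 0.177
grip_force: 68.2
t 12.35 shift cm [-0.026  0.022 -0.169] turn -0.079 rmin 0.47493367958063365
```

View pics/end.png

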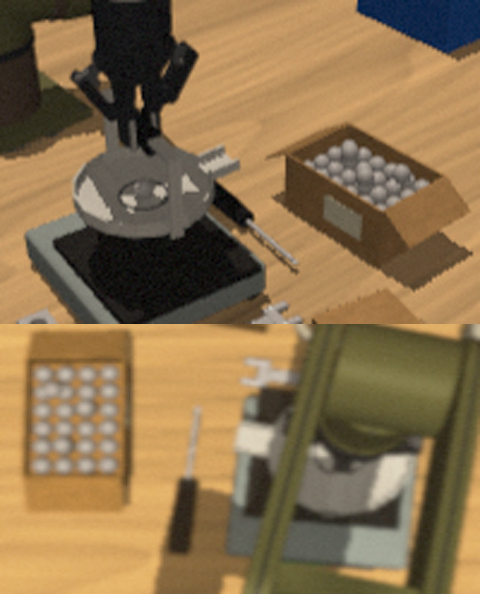

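Run:
```python
from h import *
l=atz("top",(271.5,211.4),.146);l2=atz("side",(293.8,194.8),.146);c=atz("top",(216.5,202.9),.07);p=np.array([.4707,-.0612])
print(l,l2,c)
for q in(l,l2):
    d=q[:2]-p;d/=np.linalg.norm(d);v=c[:2]-p;print(np.degrees(np.arctan2(d[1],d[0])),"offset",d[0]*v[1]-d[1]*v[0])
```

```text
[0.48286279 0.04408425 0.146     ] [0.48761118 0.05359804 0.146     ] [0.51856149 0.21994118 0.07      ]
83.4102127813589 offset -0.015281494403092566
81.61988866781084 offset -0.0063770621286034085
```

```bash
python3 -c "
from rig import robot
print(robot.close_job())"
```

```text
the job is handed in; nothing more can be done
None
```

I handed the job in with the pan held level and still about 7 cm above the scale, its lip pointing 6–15 mm off the middle of the ball carton (45 mm allowed) and the ball still in the ring in the last picture; the judge's verdict was not returned.

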